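# Put the green seed tray away in the sloped dark case

### The arm

A 6-joint arm with a two-finger parallel gripper is mounted at the origin on the work surface. World frame = base frame: x ahead of the robot, y to its left, z up, the work surface at z = 0. Lengths are in m, angles in rad, forces in N, time in s.
With the tool pointing down it reaches from about 0.375 to 0.9 m from the base axis. Payload 3.1 kg.
Tool frame: the origin (TCP) lies between the finger pads; the fingertips stand 22 mm ahead of it and the grasp point (between the pads) lies 3 mm ahead of it; z points along the fingers, y is the line along which they close (so a half turn about z gives the same grasp; the last joint's range is limited). The gripper opens to 87 mm and grips with 3 to 60 N. Pads are 19 mm wide; open, the fingers measure 117 mm over their backs; the gripper's body (75 mm by 190 mm) begins 51 mm behind the grasp point.
Start: joints at [0.957, 0.527, 1.433, -0, 1.181, -0.178], TCP at [0.264, 0.567, 0.245] pointing down, gripper open.
Joint ranges: [-3.08, 3.08], [-0.75, 2.2], [0.22, 2.44], [-1.43, 4.57], [0, 2.65], [-2.85, 2.85]. Speed limits (rad/s): [2.79, 2.79, 3.14, 3.14, 3.14, 3.14].

### API

Orientations are given as a unit quaternion [x, y, z, w].
In Python, from rig import robot gives the robot as it stands.
- The arm moves only by the tool move_arm, never from a script. Its argument "series" is text: rows parted by semicolons, each of 6 numbers parted by spaces: the shift along the tool's x, y, z in mm, then the turn, a rotation vector about the tool's x, y, z in degrees. In form: dx dy dz ax ay az; .... A call has 1 to 8 rows; each row is the pose to reach, as a shift and turn from the pose commanded when the call began, along the tool's axes at that moment; what a row does not reach only later rows make up. A row lasts 1/12 s, in which the tool goes at most 41.7 mm and 7.16 degrees, less where a joint would pass 70% of its speed; a pose out of reach is approached as far as the arm can. A call with a gripper value outside its range is refused whole. "jaw" is the opening, from 0 (shut) to 1 (fully open), set as the call begins (left out, the last holds). The fingers move at their own pace and stop on an object; "newtons" is the grip in N (left out, the last holds). Time passes only in rows, so rows that repeat a pose let the fingers close. It gives the time, the measured TCP pose, the force, the opening and the grip force at its end, in the units of the state.
- robot.get_obs(): the state, without advancing time (a new reading comes with each control period).
- robot.camera(name): name is "scene" or "top"; returns a dict with "img" (400x640x3 uint8, red, green, blue), "mtx" (3x3 intrinsics, pixels), "distortion" ([k1, k2, p1, p2, k3] as OpenCV has them; the pictures are not rectified), "world_to_cam" (4x4, takes a point from world to camera coordinates). Camera axes: x right, y down, z forward; pixel columns grow to the right and rows downward; lengths in m; the calibration is good to about 2 mm. A picture is of the moment at which its call begins. There is no depth.
- robot.hand_in(): hands the job in; it is judged then, once.
Trained networks look in a picture, given as the dict that the camera call returned (one of the last four; its "shot" number tells which), for a name from the list of things; names that differ only in an ending like _2 or _b are one class to them, and where a whole thing is asked for, a point or a joint stands for the part that bears it (a point fixed in the world has none). Each returns a list of dicts, best first, with "p" (0 to 1); they miss things now and then, are a little off and sometimes report something else, mostly with a low value. They report only what shows in the picture. A call takes as long as a camera call.
- robot.search_frame(picture, thing): "xyz" ([x, y, z] in m, in world coordinates, good to about 4 mm: the middle of the surface that is visible of it).
- robot.tip_of(picture, thing): "xyz" ([x, y, z] in m, in world coordinates, good to about 4 mm: a listed point, or the origin of a listed thing).
The state is a dict: "time": time; "q": joint angles; "joint_velocities": joint speeds; "joint_torque": joint torques, N m; "position": TCP position; "tool_rot": TCP orientation; "ft_force": force on the tool from outside, world axes, zero at the start; "moment": the same for the moment, N m; "grip_width": finger opening in m; "grip_force": force on a finger pad.
Only numpy, scipy, OpenCV 4.12 (cv2) and the standard library are available. Lean on these libraries where they do the work, as an engineer would, in place of code of your own. Each camera call takes 0.05 s, during which the arm holds its last target. There are 200 camera calls.

### The job

Take the tray of seed packets with the green band and set it gently, lengthwise and centred, on the narrow cork ledge inside the open half of the sloped wooden case, lower end at the ledge's stop. Then slide the case's grey cover fully across over it. Leave the red and yellow trays where they are, and mind the light bar above the case.

Things in the scene. Friction and masses are not known exactly. Their poses are not given: they have to be found in the camera images.
- tray_green: green seed tray: firm cardboard box with a green band and green divider cards, 92 mm long (its x), 60 wide (its y), 30 high, filled with packets up to 46 mm above the underside. Origin: centre of the underside, z up. Starts flat on the table. The one to put away, about 0.2 kg; its ends are alike, either may point upslope
- tray_red: red seed tray: firm cardboard box with a red band and red divider cards, 92 mm long (its x), 60 wide (its y), 30 high, filled with packets up to 46 mm above the underside. Origin: centre of the underside, z up. Starts flat on the table. Leave it alone
- tray_yellow: yellow seed tray: firm cardboard box with a yellow band and yellow divider cards, 92 mm long (its x), 60 wide (its y), 30 high, filled with packets up to 46 mm above the underside. Origin: centre of the underside, z up. Starts flat on the table. Leave it alone
- bay: narrow cork ledge in the sloped case, 100 mm long (x +-50), only 44 wide (y +-22; the tray overhangs both sides), 14 above the compartment's floor. Origin: centre of its top face, 66 mm above the table. Tilted 30 deg: x up the slope (away from the robot), y along the case (left), z out of the slope (up, towards the robot)
- stop (a point): dark wooden stop at the ledge's lower end: this point is mid-width on its inner face, at x = -50 mm, level with the ledge's top; the stop rises 8 mm above that. A tray against it has its origin at x = -4 mm in the ledge's frame
- compartment (a point): centre of the open compartment's mouth, 54 mm out from the ledge's top: the walls rise to here (the upper one is a low wall and a slim rail). Inside, it is 144 mm along the slope and spans y -83 to +79 mm of the ledge's frame. The cover parks over the closed half next to it, beyond a partition at y -83 to -89 mm
- light_bar (a point): fixed white light bar, 16 mm thick, along y above the case's upper edge; this point is on its axis, at x 74, y -87, z 118 mm of the ledge's frame; its posts stand at y +93 and -267 mm. A gripper pointing straight down over the ledge strikes it; one square to the slope passes
- cover (a joint): slide of the flat grey cover (150 mm along the slope, 162 along y, 6 thick, top face 60.5 mm out from the ledge's top): 0 m = shut, fully over the ledge's compartment; grows as it slides along the ledge frame's -y (robot's right), 0.17 = fully open. Friction about 2 N; it stays where it is left
- cover_grip (a point): on the cover's black grip, a bar 40 mm along the slope, 16 wide along y, standing 26 out of the cover; this point is on its centre line, 24 mm above the cover's top face, 2 mm below the bar's top. Shut, it lies at x -4, y 0, z 84.5 mm of the ledge's frame

How it is judged:
By the outcome, as a careful person would: the job done as asked, in the order asked, and still so for the second after the job is handed in, with the robot touching nothing.
It also fails if it takes over 58 s, if anything falls off the work surface, if the arm or the gripper's body presses on something with over 40 N, if the wrist force passes 120 N, or if a joint passes its speed limit or range.

## Working session

There is one attempt and no reset: what is moved stays moved. The work goes in short steps, Python scripts to look and compute and a tool call to move; the robot and the scene stay as the last step left them, time stands still between calls to the robot, and variables do not carry over. Pictures are saved under pics/ and viewed, at most 10 in all, crops included, and the job is handed in when it is done.

Besides the shell and the picture viewer there is one more tool, called as name(argument=value, ...), one argument or row to a line, values as JSON. move_arm: Moves the arm, as the interface text tells. Its arguments: {"type":"object","properties":{"series":{"type":"string"},"jaw":{"type":"number"},"newtons":{"type":"number"}},"required":["series"]}

```bash
mkdir -p pics; ls
cat > h.py <<'E'
import numpy as np, cv2
from scipy.spatial.transform import Rotation as R
from rig import robot
def proj(c,P):
    T=np.array(c["world_to_cam"]);r=cv2.Rodrigues(T[:3,:3])[0]
    return cv2.projectPoints(np.atleast_2d(np.float64(P)),r,T[:3,3],np.array(c["mtx"]),np.array(c["distortion"]))[0][:,0]
E
python3 - <<'E'
from h import *
o=robot.get_obs();print(o["time"],o["position"],o["tool_rot"],o["grip_width"])
for n in("scene","top"):
    c=robot.camera(n);cv2.imwrite(f"pics/{n}0.png",c["img"][:,:,::-1])
    for t in("tray_green","tray_red","tray_yellow","bay","stop","compartment","light_bar","cover_grip"):
        for f in(robot.tip_of,robot.search_frame):
            try:print(n,t,f.__name__,[(np.round(d["xyz"],4).tolist(),round(d["p"],2)) for d in f(c,t)[:2]])
            except Exception as e:print(n,t,e)
E
```

```text
pics
0.0 [0.26341268 0.56602349 0.24353258] [ 2.16162545e-01  9.76356763e-01 -1.02362019e-03 -4.21649091e-04] 0.08750924136277713
scene tray_green call [([0.5149, 0.3875, -0.0017], 0.73)]
scene tray_green call [([0.527, 0.394, 0.0402], 0.74)]
scene tray_red call [([0.6185, 0.275, 0.0015], 0.89)]
scene tray_red call [([0.6253, 0.2824, 0.0391], 0.86)]
scene tray_yellow call []
scene tray_yellow call [([0.4279, 0.2609, 0.0444], 0.7)]
scene bay call [([0.5765, -0.0492, 0.0667], 0.62)]
scene bay call [([0.58, -0.1076, 0.1038], 0.58), ([0.534, -0.1902, 0.1295], 0.28)]
scene stop call [([0.5392, -0.0464, 0.0424], 0.59)]
scene stop call [([0.5836, -0.1112, 0.1033], 0.85)]
scene compartment call [([0.5504, -0.044, 0.1125], 0.6)]
scene compartment call [([0.5813, -0.1079, 0.1045], 0.67)]
scene light_bar call [([0.5786, -0.1373, 0.2068], 0.86)]
scene light_bar call [([0.5871, -0.1112, 0.1044], 0.85)]
scene cover_grip call [([0.5193, -0.2031, 0.1365], 0.91)]
scene cover_grip call [([0.5376, -0.196, 0.1307], 0.72)]
top tray_green call [([0.5134, 0.3854, -0.0004], 0.91)]
top tray_green call [([0.5
[... 214 characters left out ...]
([0.6095, 0.2709, 0.0429], 0.22)]
top bay call [([0.5794, -0.0449, 0.0688], 0.55)]
top bay call [([0.5583, -0.1323, 0.1017], 0.9)]
top stop call [([0.5325, -0.0442, 0.0399], 0.74), ([0.5792, -0.0473, 0.0644], 0.7)]
top stop call [([0.5559, -0.1334, 0.1003], 0.93)]
top compartment call [([0.5553, -0.0428, 0.1115], 0.9), ([0.5143, 0.3824, 0.0008], 0.31)]
top compartment call [([0.5602, -0.1291, 0.1012], 0.84)]
top light_bar call [([0.5727, -0.1359, 0.2061], 0.7), ([0.5202, -0.2033, 0.1362], 0.23)]
top light_bar call [([0.5601, -0.1365, 0.1003], 0.88)]
top cover_grip call [([0.519, -0.2053, 0.138], 0.72)]
top cover_grip call [([0.5263, -0.2058, 0.1168], 0.76), ([0.5589, -0.1319, 0.1026], 0.19)]
```

View images.

View pics/top0.png

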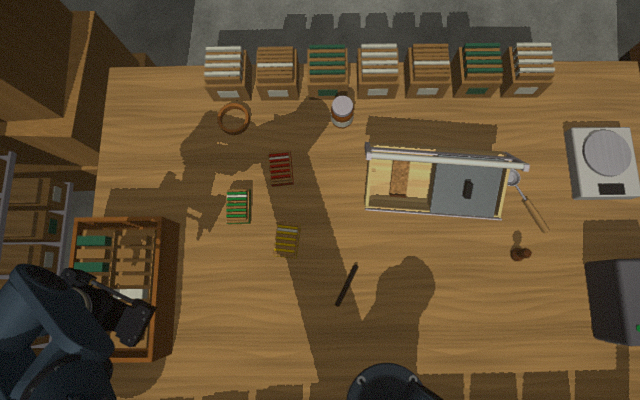

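View pics/scene0.png

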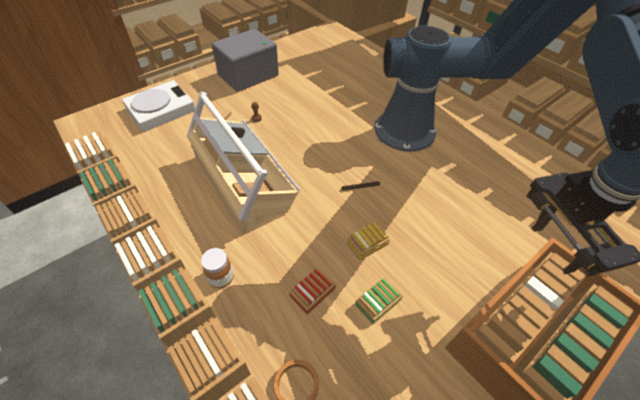

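```bash
cat >> h.py <<'E'
def bayT(x,y,psi): # R,t of ledge
    return R.from_euler('z',psi,degrees=True).as_matrix()@R.from_euler('y',-30,degrees=True).as_matrix(), np.array([x,y,.066])
E
python3 - <<'E'
from h import *
from scipy.optimize import least_squares
L=dict(bay=[0,0,0],stop=[-50,0,0],compartment=[0,0,54],light_bar=[74,-87,118])
cs={n:robot.camera(n) for n in("scene","top")}
M=[]
for n,c in cs.items():
    for t in list(L)+["cover_grip"]:
        for d in robot.tip_of(c,t)[:1]: M.append((t,np.array(d["xyz"]),d["p"]))
def f(v):
    A,t=bayT(v[0],v[1],v[2]);r=[]
    for k,m,p in M:
        l=np.array(L[k] if k in L else [-4,-v[3]*1e3,84.5])/1e3
        r+=list((A@l+t-m)*1e3)
    return r
s=least_squares(f,[.578,-.047,-5,.17],loss="soft_l1",x_scale=[.01,.01,1,.01],f_scale=4);print(s.x);print(np.round(np.array(f(s.x)).reshape(-1,3),1))
# overlay
A,t=bayT(*s.x[:3])
for n,c in cs.items():
    S=6 if n=="top" else 5
    img=c["img"][:,:,::-1]
    def crop(u0,v0,u1,v1): return cv2.resize(img[v0:v1,u0:u1],None,fx=S,fy=S,interpolation=cv2.INTER_CUBIC)
    def draw(im,o,P,col):
        q=(proj(c,P)-np.array(o)+.5)*S
        cv2.polylines(im,[np.int32(q).reshape(-1,1,2)],True,col,1)
    o=(360,135) if n=="top" else(185,90)
    im=crop(o[0],o[1],o[0]+(125 if n=="top" else 120),o[1]+(95 if n=="top" else 118))
    B=lambda P:[A@(np.array(p)/1e3)+t for p in P]
    draw(im,o,B([[-50,-22,0],[50,-22,0],[50,22,0],[-50,22,0]]),(0,0,255))
    draw(im,o,B([[-72,-83,54],[72,-83,54],[72,79,54],[-72,79,54]]),(255,0,255))
    draw(im,o,B([[74,-267,118],[74,93,118]]),(255,255,0))
    g=-s.x[3]*1e3
    draw(im,o,B([[-24,g-8,86.5],[16,g-8,86.5],[16,g+8,86.5],[-24,g+8,86.5]]),(0,255,0))
    cv2.imwrite(f"pics/bay_{n}.png",im)
# green tray: segment green pixels, back-project to z=.044 and minAreaRect
for n,c in cs.items():
    hsv=cv2.cvtColor(c["img"],cv2.COLOR_RGB2HSV);T=np.array(c["world_to_cam"])
    m=cv2.inRange(hsv,(45,90,40),(85,255,255))
    u,v=proj(c,[.514,.386,.03])[0]
    w=np.zeros_like(m);cv2.circle(w,(int(u),int(v)),28,255,-1);m&=w
    ys,xs=np.nonzero(m)
    def bp(px,z):
        q=cv2.undistortPoints(np.float64(px).reshape(-1,1,2),np.array(c["mtx"]),np.array(c["distortion"]))[:,0]
        d=np.c_[q,np.ones(len(q))]@T[:3,:3];C=-T[:3,:3].T@T[:3,3]
        return C+d*((z-C[2])/d[:,2])[:,None]
    P=bp(np.c_[xs,ys],.035);print(n,len(P),cv2.minAreaRect(np.float32(P[:,:2]*1000)),P.mean(0))
c=cs["top"];im=cv2.resize(c["img"][170:260,215:315,::-1],None,fx=6,fy=6,interpolation=cv2.INTER_CUBIC);cv2.imwrite("pics/tray.png",im)
E
```

```text
[ 0.5783086  -0.0470316  -4.37917423  0.16222805]
[[ 0.8  2.   0.9]
 [-0.7  2.8  0.3]
 [-0.8 -1.7 -4.1]
 [-0.1  1.4  0.5]
 [-0.1  0.   1.5]
 [-1.1 -1.5 -4.9]
 [ 3.9 -1.7  1.7]
 [-0.4 -2.8 -1.1]
 [-0.6  1.5 -0.3]]
scene 315 ((520.5874633789062, 387.5237121582031), (93.6822509765625, 57.374263763427734), 3.5479390621185303) [0.51478196 0.38536305 0.035     ]
top 249 ((504.8445739746094, 382.21185302734375), (62.766517639160156, 84.4613265991211), 89.62537384033203) [0.51264968 0.38656922 0.035     ]
```

View pics/bay_top.png

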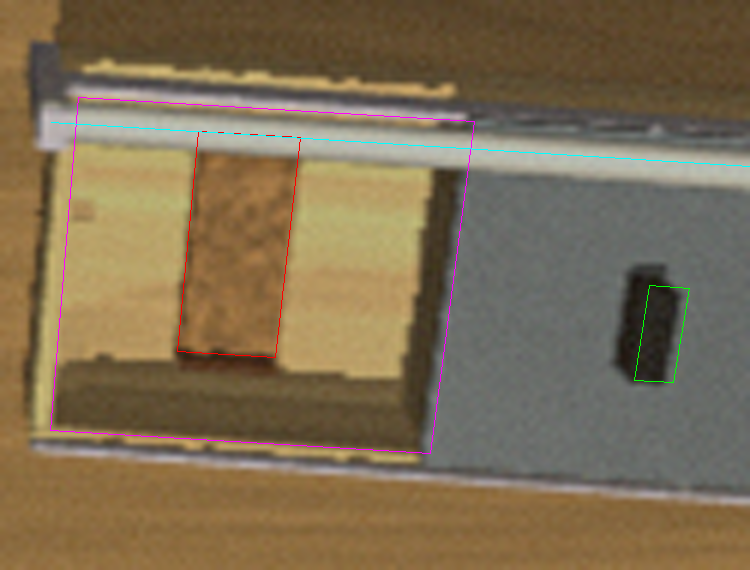

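View pics/tray.png

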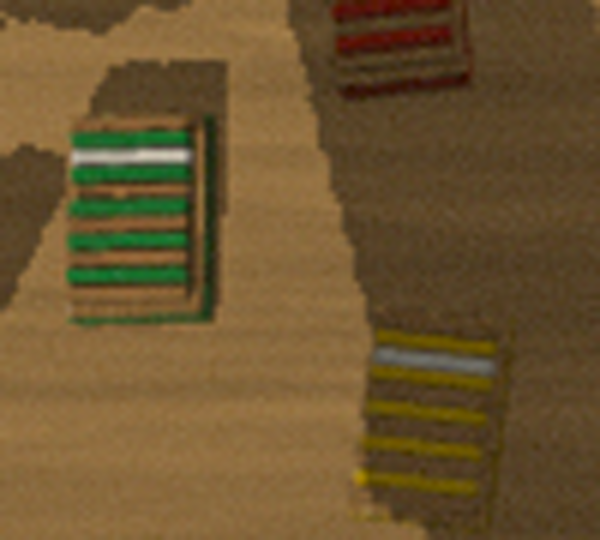

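```bash
cat > ov.py <<'E'
from h import *
import sys
def box(c,im,o,S,A,t,x,y,z,col):
    C=np.array([[a,b,d] for a in x for b in y for d in z])/1e3
    q=(proj(c,C@A.T+t)-np.array(o)+.5)*S
    for i in range(8):
        for k in(1,2,4):
            if not i&k: cv2.line(im,tuple(np.int32(q[i])),tuple(np.int32(q[i|k])),col,1,cv2.LINE_AA)
def crop(c,o,w,h,S): return cv2.resize(c["img"][o[1]:o[1]+h,o[0]:o[0]+w,::-1],None,fx=S,fy=S,interpolation=cv2.INTER_CUBIC)
E
python3 - <<'E'
from ov import *
cs={n:robot.camera(n) for n in("scene","top")}
A,t=bayT(.5783,-.047,-5.);tiles=[]
for n in("scene","top"):
    c=cs[n];S=5
    o=(185,90) if n=="scene" else (360,145)
    im=crop(c,o,120,120 if n=="scene" else 80,S)
    box(c,im,o,S,A,t,(-50,50),(-22,22),(0,0),(0,0,255))
    box(c,im,o,S,A,t,(-24,16),(-170,-154),(60.5,86.5),(0,255,0))
    box(c,im,o,S,A,t,(-79,71),(-162-81,-162+81),(60.5,60.5),(255,0,255))
    o2=(350,270) if n=="scene" else (222,180)
    im2=crop(c,o2,60,55 if n=="scene" else 50,S)
    box(c,im2,o2,S,R.from_euler('z',0).as_matrix(),np.array([.514,.3865,0]),(-46,46),(-30,30),(0,30),(0,0,255))
    h=max(im.shape[0],im2.shape[0]);pad=lambda i:cv2.copyMakeBorder(i,0,h-i.shape[0],0,0,0)
    tiles.append(np.hstack([pad(im)[:600],pad(im2)[:600]])[:,:800])
    cv2.imwrite(f"pics/ov_{n}.png",tiles[-1]);print(tiles[-1].shape)
E
```

```text
(600, 800, 3)
(400, 800, 3)
```

View pics/ov_scene.png

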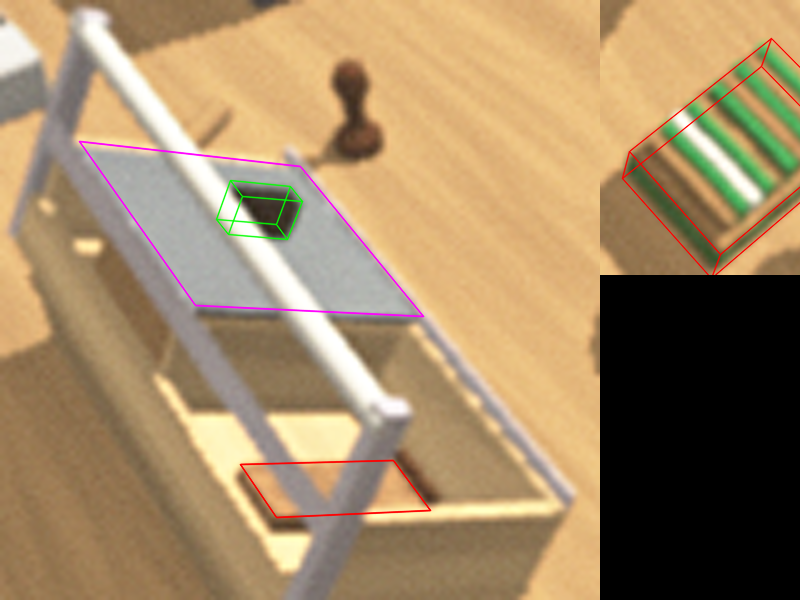

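View pics/ov_top.png

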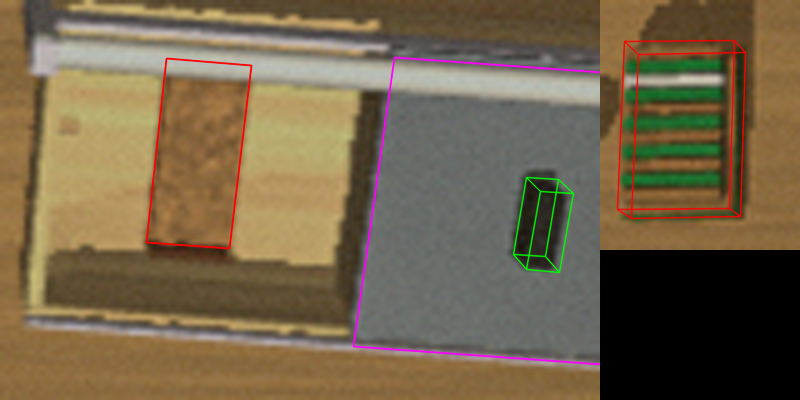

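```bash
cat >> h.py <<'E'
BX,BY,BPSI=.5783,-.047,-5.
def ledge(x,y,z): # TCP target with GRASP POINT at ledge coords (mm), tool square to slope
    A,t=bayT(BX,BY,BPSI)
    M=np.c_[-A[:,0],A[:,1],-A[:,2]]
    return A@(np.array([x,y,z+3])/1e3)+t, M
def down(x,y,z,yaw): # TCP pose
    a=R.from_euler('z',yaw,degrees=True).as_matrix()
    return np.array([x,y,z]), a@np.diag([-1.,1,-1])
def rel(P,M,base=None):
    o=robot.get_obs();p0,M0=base or (np.array(o["position"]),R.from_quat(o["tool_rot"]).as_matrix())
    return np.round(np.r_[M0.T@(P-p0)*1e3,R.from_matrix(M0.T@M).as_rotvec(degrees=True)],1)
E
python3 - <<'E'
from h import *
print(rel(*down(.514,.3865,.12,1)),rel(*down(.514,.3865,.026,1)))
E
```

```text
[-302.9  -57.6  124.5   -0.    -0.   -26. ] [-302.9  -57.6  218.5   -0.    -0.   -26. ]
```

move_arm(
  series="-30 -6 8 0 0 -3; -70 -13 20 0 0 -7; -110 -21 38 0 0 -11; -150 -28 55 0 0 -15; -190 -36 72 0 0 -19; -230 -44 90 0 0 -22; -265 -50 107 0 0 -25; -290 -55 118 0 0 -26",
  jaw=1,
)

```text
time: 3.07
position: [0.5053, 0.3927, 0.1255]
tool_rot: [-0.01, 1.0, -0.0, 0.0]
ft_force: [0.5, 0.2, 0.1]
grip_width: 0.087
grip_force: 0.0
```

Run:
```python
from h import *
for n in("scene","top"):
    c=robot.camera(n)
    print(n,[(np.round(d["xyz"],4),d["p"]) for d in robot.tip_of(c,"tray_green")[:1]])
o=robot.get_obs();print(o["position"],o["time"],o["ft_force"]);print(rel(*down(.514,.3865,.06,1)),rel(*down(.514,.3865,.026,1)))
```

```text
scene [(array([ 0.515 ,  0.3882, -0.0017]), 0.66)]
top [(array([ 0.513,  0.379, -0.002]), 0.48)]
[0.50397747 0.39336601 0.12581982] 3.2667 [-0.84419891 -0.63112359 -0.58598402]
[-10.   -7.   65.8  -0.   -0.1  -0.1] [-10.1  -7.   99.8  -0.   -0.1  -0.1]
```

move_arm(
  series="-5 -3.5 20 0 0 0; -10 -7 40 0 0 0; -10 -7 60 0 0 0; -10 -7 75 0 0 0; -10 -7 86 0 0 0; -10 -7 94 0 0 0; -10 -7 98 0 0 0; -10 -7 98 0 0 0",
)

```text
time: 3.93
position: [0.5129, 0.388, 0.0283]
tool_rot: [-0.009, 1.0, -0.0, -0.0]
ft_force: [0.5, -0.2, -0.6]
grip_width: 0.0874
grip_force: 0.0
```

move_arm(
  series="0 0 0 0 0 0; 0 0 0 0 0 0; 0 0 0 0 0 0; 0 0 0 0 0 0; 0 0 0 0 0 0; 0 0 0 0 0 0; 0 0 0 0 0 0; 0 0 0 0 0 0",
  jaw=0.4,
  newtons=12,
)

```text
time: 4.6
position: [0.5139, 0.3873, 0.029]
tool_rot: [-0.009, 1.0, -0.0, 0.0]
ft_force: [0.1, -0.7, 4.1]
grip_width: 0.0596
grip_force: 12.0
```

move_arm(
  series="0 0 -4 0 0 0; 0 0 -12 0 0 0; 0 0 -25 0 0 0; 0 0 -45 0 0 0; 0 0 -70 0 0 0; 0 0 -95 0 0 0; 0 0 -115 0 0 0; 0 0 -125 0 0 0",
  newtons=16,
)

```text
time: 5.27
position: [0.5149, 0.3884, 0.1576]
tool_rot: [-0.009, 1.0, 0.001, 0.003]
ft_force: [-0.2, 0.4, -0.9]
grip_width: 0.06
grip_force: 16.0
```

Run:
```python
from h import *
o=robot.get_obs();print(o["time"],o["position"],o["ft_force"],o["grip_width"],o["q"])
for w in((-50,180,130),(-40,0,110)):
    P,M=ledge(*w);print(P,rel(P,M))
```

```text
5.2667 [0.51492231 0.38843744 0.1575781 ] [-0.21220612  0.37578471 -0.92058581] 0.05996019360369881 [ 4.73228861e-01  6.53199394e-01  1.46073795e+00  2.74266809e-04
  1.02178974e+00 -1.11585751e+00]
[0.48460459 0.14188486 0.15618138] [  34.8 -246.     0.5    1.8  -29.7    5.9]
[ 0.4875058  -0.03905654  0.14386087] [  35.2 -427.    12.3    1.8  -29.7    5.9]
```

move_arm(
  series="3 -15 -5 0 -2 0; 8 -45 -10 0 -6 1; 14 -80 -15 1 -11 2; 20 -118 -18 1 -16 3; 25 -155 -18 1 -21 4; 30 -190 -15 1 -25 5; 33 -222 -8 2 -28 6; 35 -245 0 2 -29.7 6",
)

```text
time: 5.93
position: [0.4864, 0.164, 0.1638]
tool_rot: [0.044, 0.97, -0.023, 0.24]
ft_force: [1.3, -0.5, -2.0]
grip_width: 0.0597
grip_force: 16.0
```

Run:
```python
from h import *
o=robot.get_obs();print(o["time"],o["position"],o["ft_force"],o["grip_width"],o["q"])
for w in((-50,90,120),(-40,0,110),(-4,0,110),(-4,0,30)):
    P,M=ledge(*w);print(P,rel(P,M))
```

```text
5.9333 [0.48640757 0.16396095 0.16376006] [ 1.32603579 -0.48923324 -2.03811133] 0.0596887946592452 [ 0.19286395  0.45440146  2.09121634 -0.86446593  0.20221145 -0.46877221]
[0.48174155 0.05179156 0.14752112] [   3.3 -111.7   19.5   -1.4   -2.2    0.2]
[ 0.4875058  -0.03905654  0.14386087] [-6.900e+00 -2.015e+02  3.130e+01 -1.400e+00 -2.200e+00  2.000e-01]
[ 0.51856408 -0.04177378  0.16186087] [-4.280e+01 -2.016e+02  3.000e+01 -1.400e+00 -2.200e+00  2.000e-01]
[ 0.55841187 -0.04526001  0.09257884] [ -45.8 -199.6  109.9   -1.4   -2.2    0.2]
```

move_arm(
  series="0 0 0 0 0 0; 0 0 0 0 0 0; 0 0 0 0 0 0",
)

```text
time: 6.18
position: [0.4904, 0.1669, 0.1648]
tool_rot: [0.043, 0.969, -0.021, 0.242]
ft_force: [0.8, 0.5, -2.1]
grip_width: 0.0597
grip_force: 16.0
```

Run:
```python
from h import *
o=robot.get_obs();print(o["time"],o["position"],o["ft_force"],o["grip_width"],o["q"])
A,t=bayT(BX,BY,BPSI);print("in ledge",A.T@(o["position"]-t)*1e3)
for w in((-15,90,120),(-10,0,110),(-4,0,60)):
    P,M=ledge(*w);print(P,rel(P,M))
```

```text
6.1833 [0.49039723 0.16692765 0.16478034] [ 0.8036863   0.47225245 -2.11673075] 0.05968315063439237 [ 0.19647413  0.45596586  2.08247362 -0.8508259   0.20323936 -0.48071705]
in ledge [-42.59324211 205.45235616 138.65293157]
[0.51193709 0.04914979 0.16502112] [ -27.8 -115.2   17.1   -1.2   -1.9    0.2]
[ 0.5133877  -0.04132091  0.15886087] [-3.28e+01 -2.05e+02  2.88e+01 -1.20e+00 -1.90e+00  2.00e-01]
[ 0.54346895 -0.04395268  0.1185596 ] [-4.05e+01 -2.04e+02  7.86e+01 -1.20e+00 -1.90e+00  2.00e-01]
```

move_arm(
  series="-6 -15 4 0 0 0; -14 -45 8 0 -1 0; -22 -80 12 -1 -2 0; -28 -115 17 -1 -2 0; -31 -145 21 -1 -2 0; -33 -175 25 -1 -2 0; -33 -195 28 -1 -2 0; -33 -203 29 -1 -2 0",
)

```text
time: 6.85
position: [0.5198, -0.0137, 0.1567]
tool_rot: [0.051, 0.964, -0.049, 0.255]
ft_force: [0.7, -0.3, -2.5]
grip_width: 0.06
grip_force: 16.0
```

move_arm(
  series="0 0 0 0 0 0; 0 0 0 0 0 0; 0 0 0 0 0 0; 0 0 0 0 0 0",
)

```text
time: 7.18
position: [0.5181, -0.0115, 0.1565]
tool_rot: [0.049, 0.965, -0.048, 0.254]
ft_force: [0.0, 0.2, -2.0]
grip_width: 0.0603
grip_force: 16.0
```

```bash
cat > w.py <<'E'
from h import *
import sys
o=robot.get_obs();print(round(o["time"],2),np.round(o["ft_force"],1),o["grip_width"],np.round(o["q"],2))
A,t=bayT(BX,BY,BPSI);p=A.T@(o["position"]-t)*1e3;p[2]-=3;print("grasp pt in ledge",np.round(p,1))
for a in sys.argv[1:]:
    w=[float(v) for v in a.split(",")];print(w,rel(*ledge(*w)).tolist())
E
python3 w.py " -4,0,60" " -4,0,30"
```

```text
7.18 [ 0.   0.2 -2. ] 0.06031734083500757 [-0.24  0.47  2.15 -0.21  0.   -1.5 ]
grasp pt in ledge [ -9.4  30.2 106.9]
[-4.0, 0.0, 60.0] [-5.5, -26.6, 49.0, -4.3, -0.3, 0.3]
[-4.0, 0.0, 30.0] [-5.7, -24.3, 78.9, -4.3, -0.3, 0.3]
```

```bash
cat > fk.py <<'E'
from h import *
from scipy.optimize import least_squares
ry=lambda a:R.from_euler('y',a).as_matrix(); rz=lambda a:R.from_euler('z',a).as_matrix()
def fk(q,k):
    h,a1,L2,e3,L3,d6=k
    A=rz(q[0])@ry(q[1]);p=rz(q[0])@[a1,0,0]+[0,0,h]+A@[0,0,L2]
    A=A@ry(q[2]);p=p+A@[e3,0,L3]
    A=A@rz(q[3])@ry(q[4]);p=p+A@[0,0,d6]
    return p,A@rz(q[5]+np.pi/2)
def ik(P,M,q0,k):
    lo=np.array([-3.08,-.75,.22,-1.43,0,-2.85])+.01;hi=np.array([3.08,2.2,2.44,4.57,2.65,2.85])-.01
    f=lambda q:np.r_[(fk(q,k)[0]-P)*10,R.from_matrix(M.T@fk(q,k)[1]).as_rotvec()]
    s=least_squares(f,np.clip(q0,lo+1e-3,hi-1e-3),bounds=(lo,hi));return s.x,s.cost
D=[([.957,.527,1.433,0,1.181,-.178],[.264,.567,.245]),
([.473229,.653199,1.460738,.000274,1.02179,-1.115858],[.51492,.38844,.15758]),
([.192864,.454401,2.091216,-.864466,.202211,-.468772],[.486408,.163961,.16376]),
([.196474,.455966,2.082474,-.850826,.203239,-.480717],[.490397,.166928,.16478])]
E
python3 - <<'E'
from fk import *
o=robot.get_obs();D.append((list(o["q"]),list(o["position"])));print(D[-1])
f=lambda k:np.concatenate([fk(q,k)[0]-p for q,p in D]+[(k-[.34,0,.4,0,.4,.2])*1e-3])*1e3
s=least_squares(f,[.34,0,.4,0,.4,.2]);k=s.x;print(np.round(k,4),np.round(s.fun,1))
print(R.from_matrix(fk(o["q"],k)[1]).as_quat(),o["tool_rot"])
np.save("k.npy",k)
for w in((-4,0,110),(-4,0,26),(-4,-162,85),(-4,-162,140),(-4,0,85)):
    P,M=ledge(*w);F=np.diag([-1.,-1,1])
    for nm,MM in(("same",M),("half",M@F)):
        for q0 in([-.1,.6,1.9,3.1,.2,-1.5],[-.1,.6,1.9,3.1,.2,1.5]):
            q,c=ik(P,MM,q0,k)
            if c<1e-5:print(w,nm,np.round(q,3),c)
E
```

```text
([np.float64(-0.23783833842349322), np.float64(0.47124969339325257), np.float64(2.1455491948198033), np.float64(-0.20925465410525176), np.float64(0.0013225051269185497), np.float64(-1.4978997566028442)], [np.float64(0.5180534451079677), np.float64(-0.011454955190197414), np.float64(0.15645377766832863)])
[-0.5634  0.4441  0.3223 -0.1374 -0.061  -0.3513] [ 8.26e+01 -7.51e+01 -2.83e+01  6.97e+01 -8.92e+01  3.54e+01  3.70e+00
 -1.36e+01  5.00e-01 -2.60e+00 -1.55e+01 -8.00e-01 -2.90e+01 -1.07e+02
 -6.80e+00 -9.00e-01  4.00e-01 -1.00e-01 -1.00e-01 -5.00e-01 -6.00e-01]
[ 0.0490264   0.96469361 -0.04826403  0.25423067] [ 0.0490264   0.96469361 -0.04826403  0.25423067]
(-4, 0, 26) half [-0.082  0.882  1.41  -0.008  0.326  1.582] 3.072158020745066e-26
```

```bash
python3 - <<'E'
s=open("fk.py").read()
s=s.replace("h,a1,L2,e3,L3,d6=k","h,a1,L2,e3,L3,d6,b,c,e5=k").replace("[a1,0,0]","[a1,b,0]").replace("A=A@rz(q[3])@ry(q[4]);p=p+A@[0,0,d6]","A=A@rz(q[3]);p=p+A@[0,c,0];A=A@ry(q[4]);p=p+A@[e5,0,d6]")
open("fk.py","w").write(s)
E
cat > fit.py <<'E'
from fk import *
o=robot.get_obs();D.append(([-.237838,.47125,2.145549,-.209255,.0013225,-1.4979],[.518053,-.011455,.156454]))
pr=np.array([.34,0,.4,0,.4,.25,.05,.05,0])
f=lambda k:np.concatenate([fk(q,k)[0]-p for q,p in D]+[(k-pr)*3e-3])*1e3
s=least_squares(f,pr);k=s.x;print(np.round(k,4),np.round(s.fun,1))
print(R.from_matrix(fk(D[2][0],k)[1]).as_quat(),"vs .044 .97 -.023 .24")
np.save("k.npy",k)
for w in((-4,0,110),(-4,0,26),(-4,-162,85),(-4,-162,140),(-4,0,85)):
    P,M=ledge(*w);F=np.diag([-1.,-1,1])
    for nm,MM in(("same",M),("half",M@F)):
        S=set()
        for q0 in([-.3,.6,1.9,3.1,.2,-1.5],[-.3,.6,1.9,3.1,.2,1.5],[-.3,.6,1.9,0,.2,-1.5],[-.3,.6,1.9,0,.2,1.5]):
            q,c=ik(P,MM,q0,k)
            if c<1e-5:S.add(tuple(np.round(q,2).tolist()))
        print(w,nm,S)
E
python3 fit.py
```

```text
[ 2.805e-01 -1.500e-03  5.868e-01  1.155e-01  3.946e-01  2.861e-01
  1.111e-01 -2.000e-04 -6.000e-04] [-0.1  0.  -0.   0.1 -0.1  0.   0.   0.  -0.1  0.1  0.  -0.  -0.1  0.
  0.1 -0.2 -0.   0.6  0.3 -0.   0.1  0.2 -0.2 -0. ]
[ 0.04421944  0.96953511 -0.02270251  0.239856  ] vs .044 .97 -.023 .24
(-4, 0, 110) same set()
(-4, 0, 110) half {(-0.38, 0.46, 2.15, 1.33, 0.15, -0.01)}
(-4, 0, 26) same {(-0.35, 0.66, 2.08, 2.26, 0.17, 2.22)}
(-4, 0, 26) half {(-0.35, 0.66, 2.08, 2.26, 0.17, -0.92)}
(-4, -162, 85) same set()
(-4, -162, 85) half {(-0.74, 0.54, 2.06, 1.21, 0.33, -0.21)}
(-4, -162, 140) same set()
(-4, -162, 140) half {(-0.78, 0.41, 2.08, 0.97, 0.4, 0.02)}
(-4, 0, 85) same {(-0.37, 0.52, 2.13, 1.67, 0.14, 2.8)}
(-4, 0, 85) half {(-0.37, 0.52, 2.13, 1.67, 0.14, -0.34)}
```

Run:
```python
from fk import *
k=np.load("k.npy");F=np.diag([-1.,-1,1])
for w in((-43,205,137),(-43,205,160),(-10,205,150),(0,120,140),(-4,60,120),(-4,0,115)):
    P,M=ledge(*w)
    for nm,MM in(("same",M),("half",M@F)):
        S=set()
        for q0 in([0,.5,2.1,1.3,.2,0],[0,.5,2.1,-.8,.2,-.5],[0,.5,2.1,2.5,.2,-1.5]):
            q,c=ik(P,MM,q0,k)
            if c<1e-5:S.add(tuple(np.round(q,2).tolist()))
        print(w,np.round(P,3),nm,S)
```

```text
(-43, 205, 137) [0.489 0.167 0.166] same {(0.19, 0.46, 2.11, -1.12, 0.15, -0.22)}
(-43, 205, 137) [0.489 0.167 0.166] half set()
(-43, 205, 160) [0.478 0.168 0.186] same {(0.2, 0.4, 2.12, -0.88, 0.18, -0.45)}
(-43, 205, 160) [0.478 0.168 0.186] half {(0.2, 0.4, 2.12, -0.88, 0.18, 2.69)}
(-10, 205, 150) [0.511 0.165 0.194] same {(0.17, 0.41, 2.04, -0.63, 0.22, -0.73)}
(-10, 205, 150) [0.511 0.165 0.194] half {(0.17, 0.41, 2.04, -0.63, 0.22, 2.41)}
(0, 120, 140) [0.518 0.079 0.19 ] same {(-0.05, 0.4, 2.1, -0.14, 0.12, -1.4)}
(0, 120, 140) [0.518 0.079 0.19 ] half {(-0.05, 0.4, 2.1, -0.14, 0.12, 1.74)}
(-4, 60, 120) [0.519 0.018 0.171] same {(-0.22, 0.43, 2.14, 0.91, 0.08, -2.59)}
(-4, 60, 120) [0.519 0.018 0.171] half {(-0.22, 0.43, 2.14, 0.91, 0.08, 0.55)}
(-4, 0, 115) [ 0.516 -0.042  0.166] same set()
(-4, 0, 115) [ 0.516 -0.042  0.166] half {(-0.38, 0.44, 2.15, 1.26, 0.15, 0.06)}
```

```bash
python3 w.py " -10,205,150" " -10,120,130"
```

```text
7.18 [ 0.   0.2 -2. ] 0.06031734083500757 [-0.24  0.47  2.15 -0.21  0.   -1.5 ]
grasp pt in ledge [ -9.4  30.2 106.9]
[-10.0, 205.0, 150.0] [-0.2, 171.1, -56.1, -4.3, -0.3, 0.3]
[-10.0, 120.0, 130.0] [0.2, 87.8, -29.8, -4.3, -0.3, 0.3]
```

move_arm(
  series="0 5 -8 0 0 0; 0 20 -18 -1 0 0; 0 45 -26 -2 0 0; 0 75 -34 -4 0 0; 0 105 -42 -4 0 0; 0 135 -50 -4 0 0; 0 160 -55 -4 0 0; 0 171 -56 -4 0 0",
)

```text
time: 7.85
position: [0.5108, 0.1626, 0.1931]
tool_rot: [0.042, 0.966, -0.015, 0.255]
ft_force: [0.3, -0.5, -3.4]
grip_width: 0.0605
grip_force: 16.0
```

move_arm(
  series="0 0 0 0 0 3; 0 0 0 0 0 9; 0 0 0 0 0 16; 0 0 0 0 0 23; 0 0 0 0 0 30; 0 0 0 0 0 37; 0 0 0 0 0 44; 0 0 0 0 0 50",
)

```text
time: 8.52
position: [0.511, 0.1629, 0.193]
tool_rot: [0.447, 0.857, 0.096, 0.237]
ft_force: [0.6, -0.7, -2.1]
grip_width: 0.0595
grip_force: 16.0
```

```bash
python3 w.py " -10,205,150"
```

```text
8.52 [ 0.6 -0.7 -2.1] 0.05951143012125537 [ 0.17  0.41  2.04 -0.61  0.23  0.13]
grasp pt in ledge [-10.4 203.3 149.7]
[-10.0, 205.0, 150.0] [1.1, 1.4, -0.3, -0.4, -0.2, -50.0]
```

Works as planned; finish the half turn.

move_arm(
  series="0 0 0 0 0 6; 0 0 0 0 0 13; 0 0 0 0 0 20; 0 0 0 0 0 27; 0 0 0 0 0 34; 0 0 0 0 0 41; 0 0 0 0 0 48; 0 0 0 0 0 55",
)

```text
time: 9.18
position: [0.511, 0.1629, 0.193]
tool_rot: [0.792, 0.554, 0.194, 0.166]
ft_force: [0.6, -0.2, -1.9]
grip_width: 0.0598
grip_force: 16.0
```

move_arm(
  series="0 0 0 0 0 7; 0 0 0 0 0 14; 0 0 0 0 0 21; 0 0 0 0 0 28; 0 0 0 0 0 35; 0 0 0 0 0 42; 0 0 0 0 0 49; 0 0 0 0 0 55",
)

```text
time: 9.85
position: [0.511, 0.1629, 0.193]
tool_rot: [0.959, 0.125, 0.249, 0.058]
ft_force: [0.0, 0.0, -2.3]
grip_width: 0.0599
grip_force: 16.0
```

```bash
sed -i 's/M=np.c_\[-A\[:,0\],A\[:,1\],-A\[:,2\]\]/M=np.c_[A[:,0],-A[:,1],-A[:,2]]/' h.py; python3 w.py " -10,205,150" " -10,100,145" " -10,0,130"
```

```text
9.85 [ 0.   0.  -2.3] 0.059909047761708925 [ 0.17  0.41  2.04 -0.61  0.23  2.05]
grasp pt in ledge [-10.4 203.2 149.6]
[-10.0, 205.0, 150.0] [1.0, -1.5, -0.4, 0.3, 0.4, 20.0]
[-10.0, 100.0, 145.0] [-34.8, 97.1, 5.2, 0.3, 0.4, 20.0]
[-10.0, 0.0, 130.0] [-68.9, 191.1, 20.8, 0.3, 0.4, 20.0]
```

move_arm(
  series="0 0 0 0 0 6; -3 8 0 0 0 12; -8 22 1 0 0 17; -13 37 2 0 0 20; -19 52 3 0 0 20; -25 68 4 0 0 20; -30 83 5 0 0 20; -35 97 5 0 0 20",
)

```text
time: 10.52
position: [0.505, 0.0615, 0.1894]
tool_rot: [0.966, -0.04, 0.255, 0.015]
ft_force: [-0.5, 0.3, -1.3]
grip_width: 0.0599
grip_force: 16.0
```

```bash
python3 w.py " -10,50,140"  " -10,0,125"
```

```text
10.52 [-0.5  0.3 -1.3] 0.05987351936785128 [-0.1   0.38  2.13 -0.    0.11  1.56]
grasp pt in ledge [ -9.8 101.7 145.1]
[-10.0, 50.0, 140.0] [-0.4, 51.7, 5.4, 0.3, 0.4, 0.3]
[-10.0, 0.0, 125.0] [-0.6, 101.6, 20.7, 0.3, 0.4, 0.3]
```

move_arm(
  series="0 10 0 0 0 0; 0 22 1 0 0 0; 0 35 3 0 0 0; 0 48 5 0 0 0; 0 62 9 0 0 0; 0 76 13 0 0 0; 0 90 17 0 0 0; 0 101 20 0 0 0",
)

```text
time: 11.18
position: [0.5065, -0.0398, 0.1728]
tool_rot: [0.966, -0.04, 0.256, 0.015]
ft_force: [0.9, 0.5, -3.0]
grip_width: 0.0598
grip_force: 16.0
```

move_arm(
  series="0 0 0 0 0 0; 0 0 0 0 0 0; 0 0 0 0 0 0; 0 0 0 0 0 0",
)

```text
time: 11.52
position: [0.5062, -0.0387, 0.1729]
tool_rot: [0.966, -0.04, 0.255, 0.014]
ft_force: [0.4, 0.1, -1.9]
grip_width: 0.0599
grip_force: 16.0
```

```bash
python3 w.py " -3,0,60"  " -3,0,30"
python3 - <<'E'
from ov import *
from h import *
o=robot.get_obs();M=R.from_quat(o["tool_rot"]).as_matrix();p=np.array(o["position"])+M@[0,0,.029]
A=np.c_[M[:,0],-M[:,1],-M[:,2]]
L,t=bayT(BX,BY,BPSI);T=[]
for n,of in(("scene",(195,90)),("top",(350,120))):
    c=robot.camera(n);im=crop(c,of,100,115,4)
    box(c,im,of,4,A,p,(-46,46),(-30,30),(0,30),(0,0,255))
    box(c,im,of,4,L,t,(-50,50),(-22,22),(0,0),(255,0,255));T.append(im)
    print([np.round(d["xyz"],4) for d in robot.tip_of(c,"tray_green")[:1]],p)
cv2.imwrite("pics/hold.png",np.hstack(T))
E
```

```text
11.52 [ 0.4  0.1 -1.9] 0.059858173323603464 [-0.38  0.42  2.16  1.15  0.15  0.17]
grasp pt in ledge [ -9.4   2.  125.8]
[-3.0, 0.0, 60.0] [6.9, 1.7, 65.8, 0.3, 0.4, 0.3]
[-3.0, 0.0, 30.0] [7.1, 1.6, 95.8, 0.3, 0.4, 0.3]
[array([ 0.5235, -0.0382,  0.1475])] [ 0.52041686 -0.04004803  0.14765318]
[array([ 0.5217, -0.0443,  0.1478])] [ 0.52041686 -0.04004803  0.14765318]
```

View pics/hold.png

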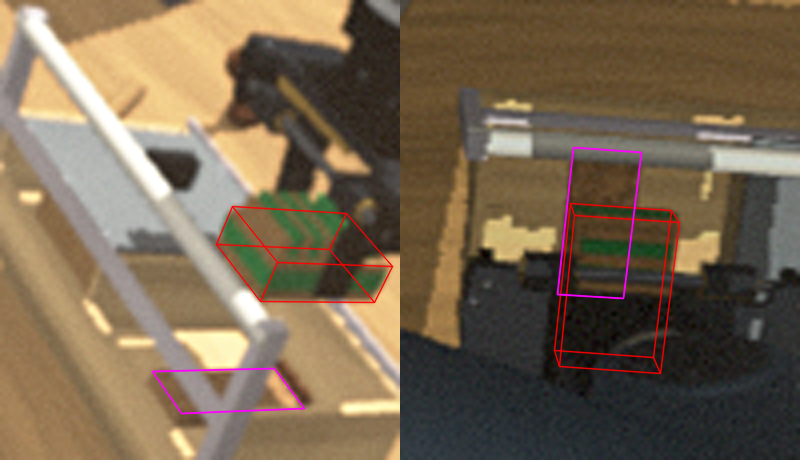

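move_arm(
  series="2 0 5 0 0 0; 4 1 15 0 0 0; 6 2 27 0 0 0; 8 2 39 0 0 0; 9 2 50 0 0 0; 9 2 60 0 0 0; 9 2 68 0 0 0; 9 2 74 0 0 0",
)

```text
time: 12.38
position: [0.5508, -0.046, 0.1122]
tool_rot: [0.966, -0.041, 0.255, 0.015]
ft_force: [0.6, 0.0, -1.2]
grip_width: 0.0599
grip_force: 16.0
```

move_arm(
  series="0 0 2 0 0 0; 0 0 5 0 0 0; 0 0 8 0 0 0; 0 0 11 0 0 0; 0 0 13 0 0 0; 0 0 14 0 0 0; 0 0 15 0 0 0; 0 0 15 0 0 0",
)

```text
time: 13.05
position: [0.5579, -0.0468, 0.0999]
tool_rot: [0.966, -0.041, 0.255, 0.015]
ft_force: [-0.3, 0.8, -2.0]
grip_width: 0.0598
grip_force: 16.0
```

```bash
python3 w.py " -1,0,30"
python3 - <<'E'
from ov import *
o=robot.get_obs();M=R.from_quat(o["tool_rot"]).as_matrix();p=np.array(o["position"])+M@[0,0,.029]
A=np.c_[M[:,0],-M[:,1],-M[:,2]]
L,t=bayT(BX,BY,BPSI);T=[]
for n,of in(("scene",(200,135)),("top",(370,130))):
    c=robot.camera(n);im=crop(c,of,80,85,5)
    box(c,im,of,5,A,p,(-46,46),(-30,30),(0,30),(0,0,255))
    T.append(im)
    for d in robot.tip_of(c,"tray_green")[:1]:print("tray in ledge",L.T@(d["xyz"]-t)*1e3,d["p"])
    for d in robot.tip_of(c,"stop")[:1]:print("stop in ledge",L.T@(d["xyz"]-t)*1e3,d["p"])
cv2.imwrite("pics/near.png",np.hstack(T))
E
```

```text
13.05 [-0.3  0.8 -2. ] 0.059756375459681425 [-0.35  0.63  2.08  2.12  0.14 -0.79]
grasp pt in ledge [-0.7 -1.6 36.5]
[-1.0, 0.0, 30.0] [-0.3, -1.6, 6.5, 0.3, 0.4, 0.2]
tray in ledge [ 0.10772308 -0.86040332 10.67652106] 0.53
stop in ledge [-49.65229441  -3.71283464  -1.12450835] 0.93
```

View pics/near.png

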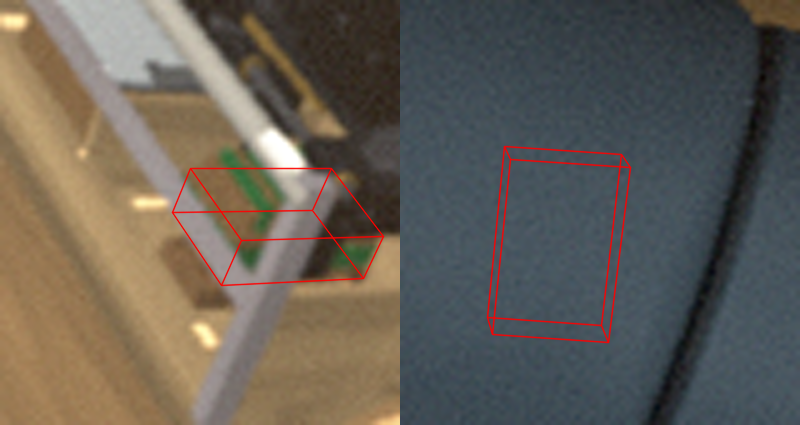

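move_arm(
  series="0 -0.5 1 0 0 0; 0 -1 2.5 0 0 0; 0 -1 4 0 0 0; 0 -1 5.5 0 0 0; 0 -1 7 0 0 0; 0 -1 8 0 0 0; 0 -1 8.5 0 0 0; 0 -1 8.5 0 0 0",
)

```text
time: 14.02
position: [0.5622, -0.0463, 0.0923]
tool_rot: [0.966, -0.041, 0.255, 0.014]
ft_force: [-0.5, 0.3, -1.3]
grip_width: 0.0603
grip_force: 16.0
```

```bash
python3 w.py " -1,0,26"
```

```text
14.02 [-0.5  0.3 -1.3] 0.060266876724795485 [-0.34  0.65  2.08  2.2   0.15 -0.86]
grasp pt in ledge [-0.8 -0.7 27.8]
[-1.0, 0.0, 26.0] [-0.2, -0.7, 1.8, 0.3, 0.4, 0.2]
```

move_arm(
  series="0 0 0.5 0 0 0; 0 0 1 0 0 0; 0 0 1.5 0 0 0; 0 0 2 0 0 0; 0 0 2 0 0 0",
)

```text
time: 14.43
position: [0.5631, -0.0463, 0.0908]
tool_rot: [0.966, -0.041, 0.255, 0.015]
ft_force: [-0.4, -0.5, -0.9]
grip_width: 0.06
grip_force: 16.0
```

```bash
python3 w.py
```

```text
14.43 [-0.4 -0.5 -0.9] 0.060042982661895256 [-0.34  0.65  2.07  2.22  0.15 -0.88]
grasp pt in ledge [-0.7 -0.7 26. ]
```

move_arm(
  series="0 0 0.4 0 0 0; 0 0 0.8 0 0 0; 0 0 1.2 0 0 0; 0 0 1.2 0 0 0",
)

```text
time: 14.77
position: [0.5632, -0.0464, 0.0905]
tool_rot: [0.966, -0.041, 0.256, 0.015]
ft_force: [-4.2, -0.9, 7.4]
grip_width: 0.06
grip_force: 16.0
```

```bash
python3 w.py
```

```text
14.77 [-4.2 -0.9  7.4] 0.05996856524223963 [-0.34  0.65  2.08  2.23  0.15 -0.89]
grasp pt in ledge [-0.8 -0.7 25.8]
```

move_arm(
  series="0 0 -0.6 0 0 0; -0.5 0 -0.6 0 0 0; -1 0 -0.6 0 0 0; -1.5 0 -0.6 0 0 0; -2 0 -0.6 0 0 0; -2.3 0 -0.6 0 0 0; -2.3 0 -0.6 0 0 0",
)

```text
time: 15.35
position: [0.5632, -0.0464, 0.0905]
tool_rot: [0.965, -0.041, 0.258, 0.014]
ft_force: [-1.7, -1.0, 7.2]
grip_width: 0.0597
grip_force: 16.0
```

```bash
python3 w.py
```

```text
15.35 [-1.7 -1.   7.2] 0.05966639662710107 [-0.34  0.65  2.08  2.26  0.16 -0.92]
grasp pt in ledge [-0.9 -0.7 25.8]
```

move_arm(
  series="0 0 -0.5 0 0 0; 0 0 -1 0 0 0; 0 0 -1 0 0 0; 0 0 -1 0 0 0",
)

```text
time: 15.68
position: [0.5606, -0.0461, 0.0895]
tool_rot: [0.966, -0.041, 0.255, 0.014]
ft_force: [-0.5, -0.2, -2.2]
grip_width: 0.0594
grip_force: 16.0
```

```bash
python3 w.py " -4,0,26"
```

```text
15.68 [-0.5 -0.2 -2.2] 0.05937425552759861 [-0.34  0.65  2.08  2.25  0.15 -0.91]
grasp pt in ledge [-3.6 -0.6 26.1]
[-4.0, 0.0, 26.0] [-0.4, -0.6, 0.1, 0.3, 0.4, 0.2]
```

move_arm(
  series="-0.5 0 0 0 0 0; -1 0 0 0 0 0; -1.5 0 0 0 0 0; -2 0 0 0 0 0; -2 0 0 0 0 0; -2 0 0 0 0 0",
)

```text
time: 16.18
position: [0.5598, -0.046, 0.0892]
tool_rot: [0.966, -0.041, 0.256, 0.014]
ft_force: [1.5, -0.3, -2.0]
grip_width: 0.0603
grip_force: 16.0
```

```bash
python3 w.py " -4,0,26"
```

```text
16.18 [ 1.5 -0.3 -2. ] 0.06029954331506745 [-0.34  0.66  2.08  2.28  0.16 -0.94]
grasp pt in ledge [-4.5 -0.7 26.3]
[-4.0, 0.0, 26.0] [0.5, -0.7, 0.3, 0.3, 0.3, 0.2]
```

move_arm(
  series="0 0 0.4 0 0 0; 0.3 0 0.7 0 0 0; 0.5 0 0.8 0 0 0; 0.5 0 0.8 0 0 0",
)

```text
time: 16.52
position: [0.56, -0.0461, 0.0887]
tool_rot: [0.966, -0.041, 0.255, 0.015]
ft_force: [-0.6, 0.2, 1.7]
grip_width: 0.0597
grip_force: 16.0
```

move_arm(
  series="0 0 0 0 0 0; 0 0 0 0 0 0; 0 0 0 0 0 0; 0 0 0 0 0 0; 0 0 0 0 0 0; 0 0 0 0 0 0",
  jaw=0.95,
)

```text
time: 17.02
position: [0.56, -0.0461, 0.0884]
tool_rot: [0.966, -0.041, 0.255, 0.015]
ft_force: [-0.4, -0.3, -0.6]
grip_width: 0.0817
grip_force: 0.0
```

```bash
python3 w.py " -4,0,130" " -4,-162,130"
```

```text
17.02 [-0.4 -0.3 -0.6] 0.08171606170896893 [-0.34  0.66  2.08  2.28  0.16 -0.94]
grasp pt in ledge [-4.7 -0.7 25.6]
[-4.0, 0.0, 130.0] [-0.0, -0.1, -104.4, 0.3, 0.4, 0.2]
[-4.0, -162.0, 130.0] [-0.7, 161.9, -103.5, 0.3, 0.4, 0.2]
```

move_arm(
  series="0 0 -3 0 0 0; 0 0 -10 0 0 0; 0 0 -20 0 0 0; 0 0 -35 0 0 0; 0 0 -52 0 0 0; 0 0 -70 0 0 0; 0 0 -88 0 0 0; 0 0 -103 0 0 0",
)

```text
time: 17.68
position: [0.517, -0.0406, 0.1665]
tool_rot: [0.966, -0.04, 0.256, 0.012]
ft_force: [1.2, 0.5, -0.0]
grip_width: 0.0829
grip_force: 0.0
```

move_arm(
  series="0 8 0 0 0 0; 0 22 0 0 0 0; 0 42 0 0 0 0; 0 65 0 0 0 0; 0 90 0 0 0 0; 0 115 0 0 0 0; 0 140 0 0 0 0; 0 160 0 0 0 0",
)

```text
time: 18.35
position: [0.5044, -0.2031, 0.1663]
tool_rot: [0.965, -0.041, 0.257, 0.013]
ft_force: [0.1, 0.2, 0.5]
grip_width: 0.0828
grip_force: 0.0
```

```bash
python3 - <<'E'
from ov import *
L,t=bayT(BX,BY,BPSI);T=[]
for n,of in(("scene",(190,100)),("top",(365,130))):
    c=robot.camera(n);im=crop(c,of,100,115,4)
    box(c,im,of,4,L,t,(-50,42),(-30,30),(0,30),(0,0,255))
    T.append(im)
    for th in("tray_green","cover_grip","stop","bay"):
        for d in robot.tip_of(c,th)[:1]:print(n,th,"in ledge",np.round(L.T@(d["xyz"]-t)*1e3,1),d["p"])
cv2.imwrite("pics/placed.png",np.hstack(T))
E
python3 w.py " -4,-162,130" " -4,-162,84.5"
```

```text
scene tray_green in ledge [-3.7 -3.3 -3.5] 0.94
scene cover_grip in ledge [  -3.2 -160.1   80.5] 0.63
scene stop in ledge [-44.9   0.5  -2.5] 0.83
scene bay in ledge [ 0.6 -2.   1.1] 0.96
top tray_green in ledge [-1.4 -6.9 -0.6] 0.96
top cover_grip in ledge [  -2.2 -163.    85.2] 0.64
top stop in ledge [-53.4   1.2  -0.9] 0.79
top bay in ledge [ 2.   2.8 -0.3] 0.66
18.85 [-0.7 -0.3 -0.6] 0.08301327741043991 [-0.75  0.47  2.07  1.06  0.36 -0.06]
grasp pt in ledge [  -2.3 -157.8  114.3]
[-4.0, -162.0, 130.0] [-1.8, 4.2, -15.7, 0.0, 0.2, 0.3]
[-4.0, -162.0, 84.5] [-1.6, 4.2, 29.8, 0.0, 0.2, 0.3]
```

View pics/placed.png

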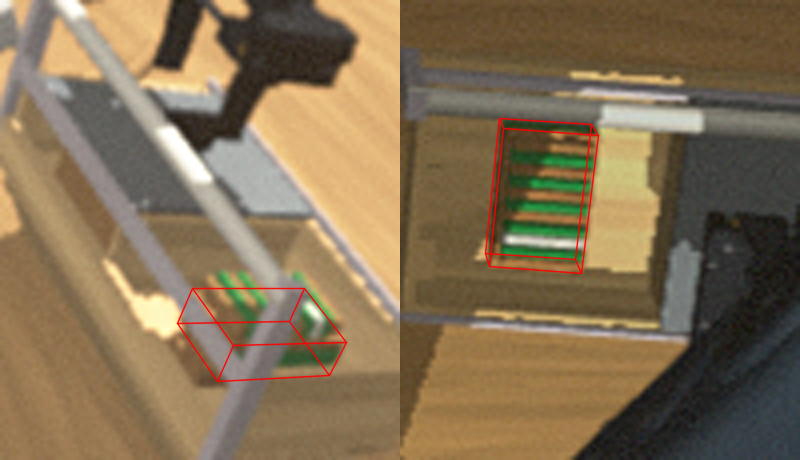

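move_arm(
  series="0 1 3 0 0 0; -1 3 8 0 0 0; -1 4 14 0 0 0; -1 4 20 0 0 0; -1 4 25 0 0 0; -1 4 28 0 0 0; -1 4 29 0 0 0; -1 4 29 0 0 0",
)

```text
time: 19.52
position: [0.5174, -0.2052, 0.1405]
tool_rot: [0.966, -0.04, 0.257, 0.012]
ft_force: [-0.1, -0.4, 0.1]
grip_width: 0.0827
grip_force: 0.0
```

move_arm(
  series="0 0 0 0 0 0; 0 0 0 0 0 0; 0 0 0 0 0 0; 0 0 0 0 0 0; 0 0 0 0 0 0; 0 0 0 0 0 0; 0 0 0 0 0 0; 0 0 0 0 0 0",
  jaw=0,
  newtons=12,
)

```text
time: 20.18
position: [0.5173, -0.2054, 0.1409]
tool_rot: [0.966, -0.04, 0.257, 0.012]
ft_force: [-0.1, 0.4, 0.1]
grip_width: 0.0377
grip_force: 0.0
```

```bash
python3 w.py " -4,0,84.5"
```

```text
20.18 [-0.1  0.4  0.1] 0.03767738050336991 [-0.74  0.53  2.05  1.19  0.33 -0.19]
grasp pt in ledge [  -3.2 -163.1   85.3]
[-4.0, 0.0, 84.5] [-0.1, -163.1, 0.6, 0.1, 0.2, 0.2]
```

move_arm(
  series="0 0 0 0 0 0; 0 0 0 0 0 0; 0 0 0 0 0 0; 0 0 0 0 0 0; 0 0 0 0 0 0; 0 0 0 0 0 0",
)

```text
time: 20.68
position: [0.5173, -0.2049, 0.1408]
tool_rot: [0.966, -0.04, 0.257, 0.012]
ft_force: [0.8, 0.8, 0.4]
grip_width: 0.0158
grip_force: 12.0
```

move_arm(
  series="0 -2 0 0 0 0; 0 -5 0 0 0 0; 0 -10 0 0 0 0; 0 -16 0 0 0 0; 0 -23 0 0 0 0; 0 -30 0 0 0 0; 0 -37 0 0 0 0; 0 -43 0 0 0 0",
)

```text
time: 21.35
position: [0.5212, -0.1616, 0.1408]
tool_rot: [0.966, -0.04, 0.257, 0.012]
ft_force: [0.6, -1.4, -0.9]
grip_width: 0.0157
grip_force: 12.0
```

```bash
python3 w.py " -4,0,84.5"
```

```text
21.35 [ 0.6 -1.4 -0.9] 0.01567380405000087 [-0.65  0.53  2.09  1.3   0.28 -0.23]
grasp pt in ledge [  -3.2 -119.2   85.2]
[-4.0, 0.0, 84.5] [-0.2, -119.2, 0.5, 0.1, 0.2, 0.3]
```

move_arm(
  series="0 -8 0 0 0 0; 0 -16 0 0 0 0; 0 -24 0 0 0 0; 0 -32 0 0 0 0; 0 -40 0 0 0 0; 0 -48 0 0 0 0; 0 -55 0 0 0 0; 0 -60 0 0 0 0",
)

```text
time: 22.02
position: [0.5265, -0.1018, 0.1408]
tool_rot: [0.965, -0.04, 0.257, 0.012]
ft_force: [2.5, -2.0, 1.7]
grip_width: 0.0164
grip_force: 12.0
```

```bash
python3 w.py " -4,0,84.5"
```

```text
22.02 [ 2.5 -2.   1.7] 0.01639922671883421 [-0.51  0.52  2.12  1.47  0.21 -0.28]
grasp pt in ledge [ -3.1 -59.1  85.1]
[-4.0, 0.0, 84.5] [-0.6, -59.1, 0.6, 0.1, 0.2, 0.3]
```

move_arm(
  series="0 -8 0 0 0 0; 0 -16 0 0 0 0; 0 -24 0 0 0 0; 0 -32 0 0 0 0; 0 -39 0 0 0 0; 0 -46 0 0 0 0; 0 -52 0 0 0 0; 0 -56 0 0 0 0",
)

```text
time: 22.68
position: [0.5315, -0.0461, 0.1407]
tool_rot: [0.965, -0.04, 0.257, 0.012]
ft_force: [3.5, -2.4, 4.6]
grip_width: 0.0161
grip_force: 12.0
```

```bash
python3 w.py " -4,0,84.5"
```

```text
22.68 [ 3.5 -2.4  4.6] 0.01605265305508975 [-0.37  0.52  2.13  1.63  0.14 -0.32]
grasp pt in ledge [-3.1 -3.2 85.1]
[-4.0, 0.0, 84.5] [-0.9, -3.2, 0.6, 0.0, 0.1, 0.3]
```

Push slowly to the end stop, watching the force.

move_arm(
  series="-0.4 -1 0 0 0 0; -0.6 -2 0 0 0 0; -0.6 -3 0 0 0 0; -0.6 -4 0 0 0 0; -0.6 -5 0 0 0 0; -0.6 -5 0 0 0 0; -0.6 -5 0 0 0 0",
)

```text
time: 23.27
position: [0.5317, -0.0433, 0.1407]
tool_rot: [0.965, -0.041, 0.258, 0.014]
ft_force: [4.1, -6.5, 4.1]
grip_width: 0.016
grip_force: 12.0
```

```bash
python3 w.py " -4,0,84.5"
```

```text
23.27 [ 4.1 -6.5  4.1] 0.016045044201307528 [-0.36  0.52  2.13  1.66  0.13 -0.33]
grasp pt in ledge [-3.1 -0.4 85.1]
[-4.0, 0.0, 84.5] [-0.9, -0.4, 0.6, 0.3, 0.1, 0.2]
```

move_arm(
  series="0 -1 0 0 0 0; 0 -2 0 0 0 0; 0 -2 0 0 0 0; 0 -2 0 0 0 0",
)

```text
time: 23.6
position: [0.5318, -0.0432, 0.1407]
tool_rot: [0.965, -0.042, 0.257, 0.016]
ft_force: [3.2, -10.7, 4.4]
grip_width: 0.0158
grip_force: 12.0
```

move_arm(
  series="0 1 0 0 0 0; 0 3 0 0 0 0; 0 3.5 0 0 0 0; 0 3.5 0 0 0 0; 0 3.5 0 0 0 0; 0 3.5 0 0 0 0; 0 3.5 0 0 0 0; 0 3.5 0 0 0 0",
  jaw=0.5,
)

```text
time: 24.27
position: [0.5303, -0.0431, 0.1399]
tool_rot: [0.966, -0.04, 0.257, 0.012]
ft_force: [-0.6, -0.1, -0.7]
grip_width: 0.0433
grip_force: 0.0
```

move_arm(
  series="0 0 -3 0 0 0; 0 0 -8 0 0 0; 0 0 -16 0 0 0; 0 0 -28 0 0 0; 0 0 -42 0 0 0; 0 0 -58 0 0 0; 0 0 -75 0 0 0; 0 0 -90 0 0 0",
)

```text
time: 24.93
position: [0.4851, -0.0392, 0.2186]
tool_rot: [0.966, -0.04, 0.256, 0.012]
ft_force: [1.0, 0.2, 0.2]
grip_width: 0.0438
grip_force: 0.0
```

```bash
python3 w.py " -4,180,150"
```

```text
24.93 [1.  0.2 0.2] 0.04381196349000743 [-0.4   0.28  2.16  0.67  0.25  0.64]
grasp pt in ledge [ -4.7  -0.3 175.9]
[-4.0, 180.0, 150.0] [1.7, -180.4, 25.6, 0.1, 0.3, 0.3]
```

Move aside toward the open area and check.

move_arm(
  series="-3 -15 0 0 0 0; -8 -35 0 0 0 0; -12 -60 0 0 0 0; -15 -85 0 0 0 0; -18 -110 0 0 0 0; -20 -135 0 0 0 0; -20 -155 0 0 0 0; -20 -170 0 0 0 0",
)

```text
time: 25.6
position: [0.4804, 0.1002, 0.207]
tool_rot: [0.967, -0.04, 0.253, 0.012]
ft_force: [0.0, -0.4, -0.6]
grip_width: 0.0435
grip_force: 0.0
```

Run:
```python
from ov import *
L,t=bayT(BX,BY,BPSI);T=[]
for n,of in(("scene",(190,90)),("top",(360,130))):
    c=robot.camera(n);im=crop(c,of,100,115,4)
    box(c,im,of,4,L,t,(-79,71),(-81,81),(60.5,60.5),(255,0,255))
    T.append(im)
    for th in("tray_red","tray_yellow","cover_grip"):
        for d in robot.tip_of(c,th)[:1]:print(n,th,np.round(d["xyz"],3),"in ledge",np.round(L.T@(d["xyz"]-t)*1e3,1),d["p"])
cv2.imwrite("pics/final.png",np.hstack(T))
o=robot.get_obs();print(o["time"],o["position"],o["ft_force"],o["joint_velocities"])
```

```text
scene tray_red [0.617 0.275 0.   ] in ledge [-23.6 324.1 -62.1] 0.81
scene tray_yellow [0.418 0.251 0.003] in ledge [-192.6  282.8   38.1] 0.72
scene cover_grip [ 0.532 -0.046  0.133] in ledge [-6.7 -3.2 81.7] 0.67
top tray_red [0.615 0.273 0.003] in ledge [-23.6 321.8 -58.8] 0.69
top tray_yellow [ 0.42   0.255 -0.002] in ledge [-192.8  287.2   33.4] 0.78
top cover_grip [ 0.531 -0.047  0.14 ] in ledge [-3.4 -4.2 87.6] 0.74
26.0 [0.48075409 0.09877131 0.20715515] [ 0.06740608 -0.22030068 -0.89636469] [-0.00127862  0.00204573  0.00017894 -0.00828171 -0.00199186  0.009698  ]
```

View pics/final.png

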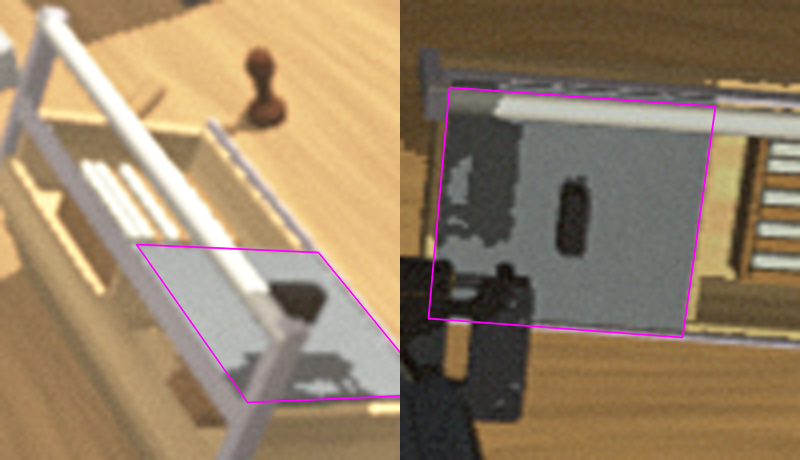

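The picture shows the cover filling the shut outline, from (448,88) to (683,337) in the top view. The arm is clear of the case, and the red and yellow trays have not moved.

```bash
python3 -c "
from rig import robot
print(robot.hand_in())"
```

```text
the job is handed in; nothing more can be done
None
```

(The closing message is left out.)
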